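# Set the wheel drum at the top of the roll-test gutter

### The job

Using only the outside of the fingertips, nudge the flanged wheel drum up its own lane of the sloping two-lane gutter, over the crest, until it settles in the dip against the head stop; then push the brass keeper all the way across that lane behind it, so that the drum cannot roll back. Push gently: do not pinch, lift or carry anything. Leave the plain blank lying at the foot of the other lane and the things around the gutter as they are.

Things in the scene. Friction and masses are not known exactly. Their poses are not given: they have to be found in the camera images.
- ramp: Roll-test gutter of oak, screwed down. Origin: middle of the underside of its base board (300 x by 202 y mm); x points uphill (level), y left looking uphill, z up. Two lanes climb 7 degrees to +x, centred at y = +42 (left) and -42 mm (right), 68 mm wide between 20 mm high walls: a rib 16 mm wide at y = 0 and outer cheeks 10 mm thick. Lane floor: 22 mm above the counter at x = -150.
- foot_lip (a point): Middle of the top edge of the lip across the foot of both lanes: ramp x = -151 to -140, 8 mm above the lane floor, 31 mm above the counter. A part left on the slope rolls back to it. The counter is bare for 60 mm beyond it.
- crest (a point): Highest line of the lane floors, ramp x = +80, 50 mm above the counter, given at y = 0. From here the floor falls 8 degrees towards the head stop, a dip in which the drum stays by itself, 3 mm lower than on the crest.
- stop_top (a point): Middle of the top of the head stop, the oak cross block closing both lanes at the uphill end, ramp x = 120 to 135, 14 mm thick, top 78 mm above the counter.
- drum: The wheel drum to be moved: turned pear wood spool, 60 mm long, 40 mm diameter flanges 9 mm wide at both ends, 28 mm barrel between; about 50 g. Origin at its centre, y along its axle, which lies across the lane. It starts resting on the foot lip of one lane (left or right varies), centre at ramp x = -127, 45 mm above the counter; its centre rides 20 mm above the lane floor.
- blank: Plain pear wood cylinder, 40 mm diameter and 60 mm long, not yet turned, about 55 g. Origin at its centre, y along its axis. It lies against the foot lip of the other lane and is to stay there.
- seat_left (a point): Where the drum's centre is when it rests against the head stop in the left (+y) lane: ramp x = 102, y = 42, 67 mm above the counter.
- seat_right (a point): The same for the right (-y) lane: ramp x = 102, y = -42, 67 mm above the counter.
- keeper (a joint): Angle (rad) of the brass keeper, a flat bar 10 wide, 5 mm thick, turning on a screw on the rib in the plane of the slope. About 0 at the start: along the rib, pointing downhill, clear of both lanes. Positive swings it over the right (-y) lane, negative over the left, to end stops at +-1.571, square across just behind a seated drum. About 0.4 N at the knob moves it; it stays where left.
- keeper_knob (a point): Top of the keeper's upright round brass finger knob: 10 mm diameter shank (13 mm at the head), standing 17 mm above the bar at 40 mm from the pivot. At the start it is over the rib at about ramp x = 32, 88 mm above the counter.
- keeper_pivot (a point): Centre of the keeper's pivot screw, at the underside of the bar: ramp x = 75, y = 0, 71 mm above the counter. The screw head rises 6 mm.
- rudder_blank: Flat pear wood rudder blank, 140 by 58 by 10 mm, lying beside the gutter. Origin under its middle. Leave alone.
- dividers: Steel dividers lying flat, 140 mm long, 44 mm over the points, 12 mm high. Origin under the middle. Leave alone.
- dish: White ceramic mixing dish, 80 mm across, 26 mm high. Origin under its middle. Leave alone.
- jar: Amber varnish jar with a steel cap, 48 mm diameter, 62 mm high, upright beyond the head stop. Origin under its middle. Leave alone.
- sanding_block: Cork sanding block, 85 by 45 by 25 mm. Origin under its middle. Leave alone.
There are look-alikes about, which are no part of the job. Leave any pink or red look-alike of the drum alone.

How it is judged:
By the outcome, as a careful person would: the job done as asked, in the order asked, and still so for the second after the job is handed in, with the robot touching nothing.
It also fails if it takes over 58 s, if anything falls off the work surface, if the arm or the gripper's body presses on something with over 40 N, if the wrist force passes 120 N, or if a joint passes its speed limit or range.

### The arm

A 6-joint arm with a two-finger parallel gripper is mounted at the origin on the work surface. World frame = base frame: x ahead of the robot, y to its left, z up, the work surface at z = 0. Lengths are in m, angles in rad, forces in N, time in s.
With the tool pointing down it reaches from about 0.25 to 0.775 m from the base axis. Payload 4 kg.
Tool frame: the origin (TCP) lies on the centre line of the jaws, within the pads' length; the fingertips stand 25 mm ahead of it and the grasp point (between the pads) lies 6 mm ahead of it; z points along the fingers, y is the line along which they close (so a half turn about z gives the same grasp; the last joint's range is limited). The gripper opens to 94 mm and grips with 3 to 60 N. Pads are 16 mm wide; open, the fingers measure 119 mm over their backs; the gripper's body (75 mm by 177 mm) begins 78 mm behind the grasp point.
Start: joints at [-1.422, 0.087, 1.371, -0, 1.684, -0.103], TCP at [0.137, -0.533, 0.231] pointing down, gripper open.
Joint ranges: [-3.1, 3.1], [-0.76, 2.03], [0.27, 2.55], [-1.08, 4.22], [0.17, 2.65], [-2.57, 2.57]. Speed limits (rad/s): [2.79, 2.79, 3.14, 3.14, 3.14, 3.14].

### API

Orientations are given as [roll, pitch, yaw] about the fixed x, y, z axes, in that order (R = Rz(yaw) Ry(pitch) Rx(roll)).
In Python, from bench import sensors, optics, ticket gives the robot as it stands.
- The arm moves only by the tool send_rows, never from a script. Its argument "rows" is a list of rows, each a list of 6 numbers: the shift along the world's x, y, z in mm, then the turn, a rotation vector about the world's x, y, z in rad. In form: [[x, y, z, wx, wy, wz], ...]. A call has 1 to 8 rows; each row shifts and turns the commanded pose from where the row before left it; what a row does not reach is not made up. A row lasts 1/12 s, in which the tool goes at most 41.7 mm and 7.16 degrees, less where a joint would pass 70% of its speed; a pose out of reach is approached as far as the arm can. A call is refused whole if a number of a shift passes 41.7 or a number of a turn 0.125, either way. A call with a gripper value outside its range is refused whole. "grip" is the finger opening in mm, from 0 to 94, set as the call begins (left out, the last holds). The fingers move at their own pace and stop on an object; the grip force is fixed at half the most. Time passes only in rows, so rows that do not move let the fingers close. It gives the time, the measured TCP pose, the force, the opening and the grip force at its end, in the units of the state.
- sensors.get_obs(): the state, without advancing time (a new reading comes with each control period).
- optics.snapshot(name): name is "scene" or "top"; returns the picture (384x512x3 uint8, red, green, blue); there is no depth.
- optics.camera_model(name): a dict with "vertical_fov" (degrees; the focal length in pixels is half the picture's height over the tangent of half this angle, whatever the lens; pixels are square), "cx", "cy" (the principal point, pixels), "R" (3x3) and "t" (3): a world point X has camera coordinates R X + t. Camera axes: x right, y down, z forward; pixel columns grow to the right and rows downward; lengths in m; the calibration is good to about 2 mm. A picture is of the moment at which its call begins. camera_model takes no time and is no camera call.
- ticket.close_job(): hands the job in; it is judged then, once.
The state is a dict: "time": time; "joint_positions": joint angles; "qvel": joint speeds; "joint_torque": joint torques, N m; "tool_pos": TCP position; "ee_rot": TCP orientation; "wrist_force": force on the tool from outside, world axes, zero at the start; "wrist_torque": the same for the moment, N m; "width": finger opening in m; "finger_force": force on a finger pad.
Only numpy, scipy, OpenCV 4.12 (cv2) and the standard library are available. Lean on these libraries where they do the work, as an engineer would, in place of code of your own. Each camera call takes 0.05 s, during which the arm holds its last target. There are 200 camera calls.

## Working session

There is one attempt and no reset: what is moved stays moved. The work goes in short steps, Python scripts to look and compute and a tool call to move; the robot and the scene stay as the last step left them, time stands still between calls to the robot, and variables do not carry over. Pictures are saved under pics/ and viewed, at most 10 in all, crops included, and the job is handed in when it is done.

Besides the shell and the picture viewer there is one more tool, called as name([rows], argument=value, ...), one row to a line, values as JSON. send_rows: Moves the arm, as the interface text tells. Its arguments: {"type":"object","properties":{"rows":{"type":"array"},"grip":{"type":"number"}},"required":["rows"]}

```bash
mkdir -p pics; python3 - <<'E'
from bench import sensors, optics
import cv2
for n in("scene","top"):
    p=optics.snapshot(n); cv2.imwrite(f"pics/{n}0.png",cv2.resize(p[:,:,::-1],(800,600),interpolation=cv2.INTER_CUBIC)); cv2.imwrite(f"pics/{n}raw.png",p[:,:,::-1])
    print(n,optics.camera_model(n))
o=sensors.get_obs();print(o["time"],o["tool_pos"],o["ee_rot"],o["width"])
E
```

```text
scene {'vertical_fov': 57.93490719906177, 'cx': 257.5712681778799, 'cy': 199.03943113170223, 'R': array([[-0.44504157,  0.89543405,  0.0116559 ],
       [ 0.6193968 ,  0.31719585, -0.7181465 ],
       [-0.64675004, -0.31238541, -0.69579433]]), 't': array([ 0.28628026, -0.2661071 ,  1.25897168])}
top {'vertical_fov': 52.35440666152131, 'cx': 259.86974458261085, 'cy': 185.36824653179133, 'R': array([[ 0.01678532, -0.99964794,  0.02054894],
       [-0.98720089, -0.01982921, -0.15824414],
       [ 0.15859589, -0.01762975, -0.98718617]]), 't': array([-0.05706596,  0.56369389,  0.88933635])}
0.1 [ 0.13694219 -0.53221787  0.22940919] [-3.13959186e+00 -2.08105472e-04  2.51778204e-01] 0.09409105659346792
```

View pics/top0.png

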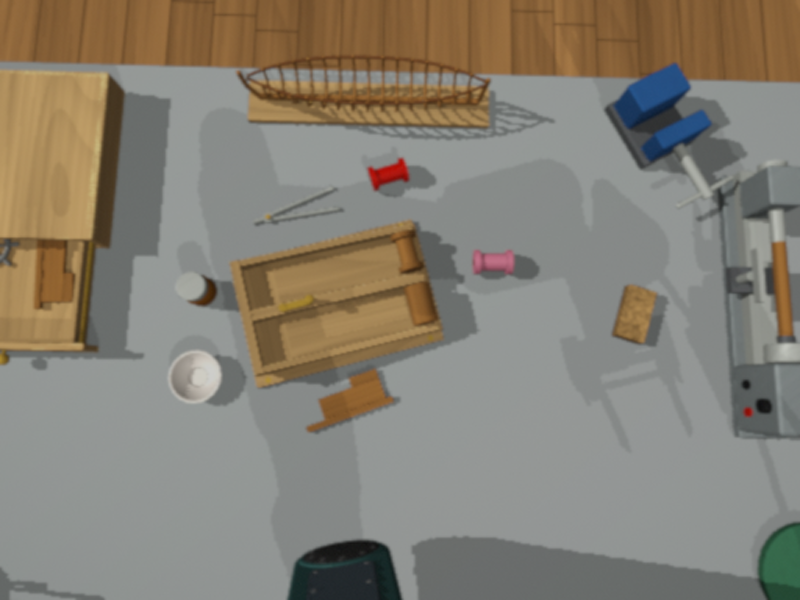

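View pics/scene0.png

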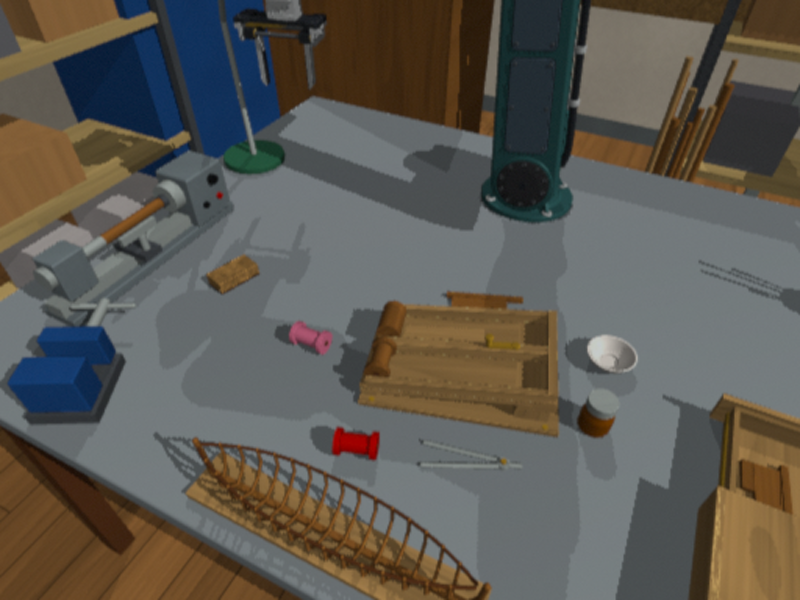

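The top view shows the gutter from x 232 to 442 and y 222 to 387, with uphill to the left (world +y). The roller at (408,253) looks like the spool and the one at (420,303) like the plain blank. The red (389,174) and pink (493,262) spools outside the gutter are the look-alikes. I'll confirm this in a crop.

```bash
python3 - <<'E'
import cv2, numpy as np
a=cv2.imread("pics/topraw.png")[138:252,144:288]; b=cv2.imread("pics/sceneraw.png")[180:280,222:366]
cv2.imwrite("pics/c1.png",cv2.resize(a,None,fx=5.2,fy=5.2,interpolation=cv2.INTER_CUBIC))
cv2.imwrite("pics/c2.png",cv2.resize(b,None,fx=5.2,fy=5.2,interpolation=cv2.INTER_CUBIC))
E
```

```text
(no output)
```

View pics/c1.png

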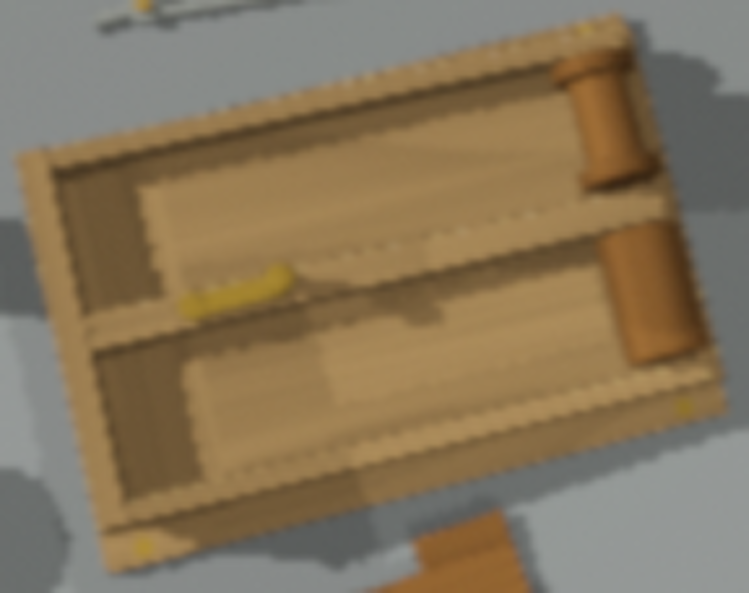

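View pics/c2.png

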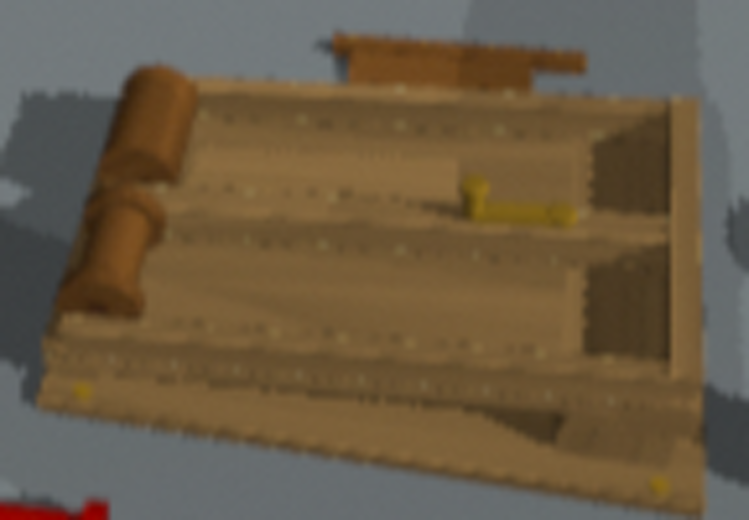

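The crops confirm it. The spool (crop 607,120), with flanges and a thin barrel, is in the far lane, which is the right lane (ramp -y). The blank (655,290) is in the left lane. The keeper pivot is at (190,305) and the knob at (282,272), along the rib.

```bash
cat >geo.py <<'E'
import numpy as np
from bench import optics
def proj(n,X):
    m=optics.camera_model(n); c=np.atleast_2d(X)@m["R"].T+m["t"]; f=192/np.tan(np.radians(m["vertical_fov"]/2))
    return c[:,:2]/c[:,2:]*f+[m["cx"],m["cy"]]
def raw(n,p):
    return (np.array(p,float)+.5)/5.2-.5+([144,138] if n=="top" else [222,180])
def world(q,P):
    P=np.atleast_2d(P)/1000.; c,s=np.cos(q[2]),np.sin(q[2])
    return np.c_[q[0]+c*P[:,0]-s*P[:,1],q[1]+s*P[:,0]+c*P[:,1],P[:,2]]
E
python3 - <<'E'
from geo import *
from scipy.optimize import least_squares
O=[("top",(190,305),(75,0,76)),("top",(282,270),(32,0,88)),("top",(18,155),(135,-86,78)),("top",(105,528),(135,86,78)),
("scene",(699,97),(135,86,78)),("scene",(671,99),(120,86,78)),("scene",(565,214),(75,0,76)),("scene",(474,186),(32,0,88)),
("scene",(38,405),(-150,-101,4)),("scene",(703,515),(150,-101,0)),("top",(105,572),(150,101,4)),("top",(727,410),(-150,101,4)),
("top",(607,120),(-127,-42,48)),("scene",(110,240),(-127,-42,52))]
f=lambda q:np.array([proj(n,world(q,P))[0]-raw(n,p) for n,p,P in O]).ravel()
r=least_squares(f,[.5,.0,1.45],loss="soft_l1")
print(r.x); print(np.round(f(r.x).reshape(-1,2),1))
q=r.x; np.save("q.npy",q)
for n,P in dict(drum=(-127,-42,45),blank=(-127,42,45),seat=(102,-42,67),knob=(32,0,88),pivot=(75,0,71),jar=(0,0,0)).items(): print(n,world(q,P).round(4), np.hypot(*world(q,P)[0,:2]).round(3))
E
```

```text
[0.55088368 0.06347336 1.84065308]
[[ 0.3 -0. ]
 [ 0.2  1.3]
 [-0.4 -0.7]
 [-1.3  0.3]
 [ 0.1  0.6]
 [-0.6 -0.6]
 [ 0.2 -0.1]
 [ 0.1 -0.8]
 [-0.   0.3]
 [-0.3  1.5]
 [ 0.8  0.1]
 [ 0.4  0.5]
 [ 0.4 -0.3]
 [ 0.6  1.9]]
drum [[ 0.6252 -0.0477  0.045 ]] 0.627
blank [[ 0.5443 -0.0701  0.045 ]] 0.549
seat [[0.5642 0.173  0.067 ]] 0.59
knob [[0.5424 0.0943 0.088 ]] 0.55
pivot [[0.5309 0.1358 0.071 ]] 0.548
jar [[0.5509 0.0635 0.    ]] 0.555
```

The pose fit is good to about 1 px. Next I close the fingers part-way and travel to above the foot of the right lane. The target TCP is (0.634, -0.080) with yaw 1.841.

send_rows([
  [27.6,25.1,0,0,0,0.088],
  [27.6,25.1,0,0,0,0.088],
  [27.6,25.1,0,0,0,0.088],
  [27.6,25.1,0,0,0,0.088],
  [27.6,25.1,0,0,0,0.088],
  [27.6,25.1,0,0,0,0.088],
  [27.6,25.1,0,0,0,0.088],
  [27.6,25.1,0,0,0,0.088],
], grip=8)

```text
time: 0.77
tool_pos: [0.3587, -0.3302, 0.2301]
ee_rot: [-3.141, -0.0, 0.96]
wrist_force: [-0.3, -0.7, 0.2]
width: 0.0443
finger_force: 0.0
```

send_rows([
  [27.6,25.1,0,0,0,0.088],
  [27.6,25.1,0,0,0,0.088],
  [27.6,25.1,0,0,0,0.088],
  [27.6,25.1,0,0,0,0.088],
  [27.6,25.1,0,0,0,0.088],
  [27.6,25.1,0,0,0,0.088],
  [27.6,25.1,0,0,0,0.088],
  [27.6,25.1,0,0,0,0.088],
])

```text
time: 1.43
tool_pos: [0.5795, -0.1295, 0.2299]
ee_rot: [-3.141, -0.0, 1.664]
wrist_force: [-0.2, -0.4, 0.4]
width: 0.0081
finger_force: 0.0
```

send_rows([
  [27.6,25.1,0,0,0,0.088],
  [27.6,25.1,0,0,0,0.088],
  [0,0,0,0,0,0],
  [0,0,0,0,0,0],
  [0,0,0,0,0,0],
])

```text
time: 1.85
tool_pos: [0.6333, -0.0811, 0.2297]
ee_rot: [-3.14, -0.0, 1.835]
wrist_force: [0.7, -0.2, 0.5]
width: 0.0079
finger_force: 0.0
```

send_rows([
  [1,0.5,-21,0,0,0.005],
  [0,0,-21,0,0,0],
  [0,0,-21,0,0,0],
  [0,0,-21,0,0,0],
  [0,0,-21,0,0,0],
  [0,0,-21,0,0,0],
  [0,0,-20,0,0,0],
  [0,0,-20,0,0,0],
])

```text
time: 2.52
tool_pos: [0.6336, -0.0822, 0.0642]
ee_rot: [3.141, 0.001, 1.838]
wrist_force: [0.3, -0.4, -0.3]
width: 0.008
finger_force: 0.0
```

send_rows([
  [0,0,0,0,0,0],
  [0,0,0,0,0,0],
  [0,0,0,0,0,0],
])

```text
time: 2.77
tool_pos: [0.6351, -0.0815, 0.0662]
ee_rot: [3.14, 0.001, 1.839]
wrist_force: [-0.8, 0.7, 0.7]
width: 0.0077
finger_force: 0.0
```

```bash
cat >>geo.py <<'E'
def st():
    from bench import sensors
    o=sensors.get_obs(); q=np.load("q.npy"); d=(o["tool_pos"][:2]-q[:2])*1000; c,s=np.cos(q[2]),np.sin(q[2])
    print("ramp",np.round([c*d[0]+s*d[1],-s*d[0]+c*d[1],o["tool_pos"][2]*1000-25],1),"yaw",round(o["ee_rot"][2]-q[2],3),"F",np.round(o["wrist_force"],1),"t",o["time"])
def shot(f):
    import cv2
    a=optics.snapshot("top")[138:252,144:288,::-1]; b=optics.snapshot("scene")[180:270,222:366,::-1]
    cv2.imwrite(f,cv2.resize(np.vstack([a,b]),None,fx=2.9,fy=2.9,interpolation=cv2.INTER_CUBIC))
E
python3 -c "
from geo import *
st();shot('pics/d1.png')"
```

```text
ramp [-162.2  -42.5   41.2] yaw -0.002 F [-0.8  0.7  0.7] t 2.7667
```

View pics/d1.png

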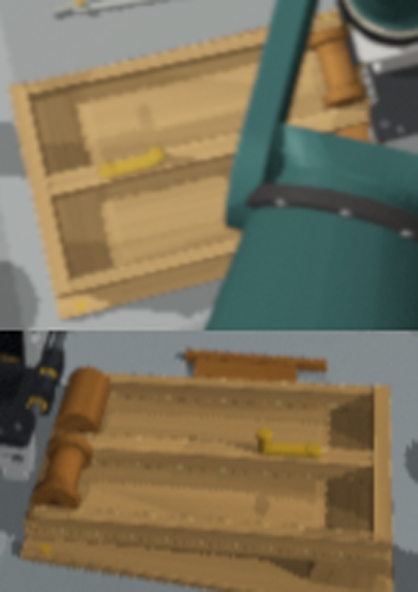

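```bash
python3 -c "
from geo import *
q=np.load('q.npy')
P=[(-162,-42+s,41) for s in(-16,0,16)]+[(-127,-42,45),(-127,-72,45),(-127,-12,45)]
print(((proj('scene',world(q,P))-[222,180]+.5)*2.9+[0,330]).round())"
```

```text
[[ 18. 486.]
 [ 23. 472.]
 [ 28. 458.]
 [ 64. 475.]
 [ 55. 503.]
 [ 71. 449.]]
```

send_rows([
  [-1.07,3.86,-0.7,0,0,0],
  [-1.07,3.86,-0.7,0,0,0],
  [-1.07,3.86,-0.6,0,0,0],
  [-0.8,2.89,0.2,0,0,0],
  [-0.8,2.89,0.4,0,0,0],
  [-1.07,3.86,0.5,0,0,0],
  [-1.07,3.86,0.5,0,0,0],
  [-1.07,3.86,0.5,0,0,0],
])

```text
time: 3.53
tool_pos: [0.6267, -0.051, 0.0647]
ee_rot: [3.141, 0.0, 1.841]
wrist_force: [1.0, -0.3, 0.5]
width: 0.0081
finger_force: 0.1
```

send_rows([
  [-1.07,3.86,0.5,0,0,0],
  [-1.07,3.86,0.5,0,0,0],
  [-1.07,3.86,0.5,0,0,0],
  [-1.07,3.86,0.5,0,0,0],
  [-1.07,3.86,0.5,0,0,0],
  [-1.07,3.86,0.5,0,0,0],
  [-1.07,3.86,0.5,0,0,0],
  [-1.07,3.86,0.5,0,0,0],
])

```text
time: 4.2
tool_pos: [0.6181, -0.0202, 0.0686]
ee_rot: [3.142, 0.0, 1.841]
wrist_force: [-0.1, -0.2, -0.3]
width: 0.0078
finger_force: 0.1
```

```bash
python3 -c "
from geo import *
st();shot('pics/d2.png')"
```

```text
ramp [-98.6 -42.5  43.6] yaw 0.0 F [-0.1 -0.2 -0.3] t 4.2
```

View pics/d2.png

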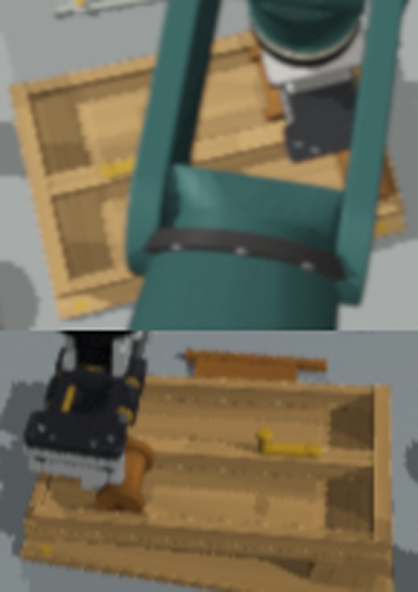

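The drum is moving with the fingers and square in its lane (125,475 in the lower half). I'll keep pushing.

send_rows([
  [-1.07,3.86,0.5,0,0,0],
  [-1.2,4.34,0.55,0,0,0],
  [-1.2,4.34,0.55,0,0,0],
  [-1.2,4.34,0.55,0,0,0],
  [-1.2,4.34,0.55,0,0,0],
  [-1.2,4.34,0.55,0,0,0],
  [-1.2,4.34,0.55,0,0,0],
  [-1.2,4.34,0.55,0,0,0],
])

```text
time: 4.97
tool_pos: [0.6086, 0.0142, 0.073]
ee_rot: [3.141, -0.0, 1.841]
wrist_force: [-0.7, -0.7, -0.2]
width: 0.0077
finger_force: 0.1
```

send_rows([
  [-1.2,4.34,0.55,0,0,0],
  [-1.2,4.34,0.55,0,0,0],
  [-1.2,4.34,0.55,0,0,0],
  [-1.2,4.34,0.55,0,0,0],
  [-1.2,4.34,0.55,0,0,0],
  [-1.2,4.34,0.55,0,0,0],
  [-1.2,4.34,0.55,0,0,0],
  [-1.2,4.34,0.55,0,0,0],
])

```text
time: 5.63
tool_pos: [0.5991, 0.0489, 0.0774]
ee_rot: [3.141, -0.0, 1.841]
wrist_force: [-0.4, -0.1, -0.6]
width: 0.0079
finger_force: 0.1
```

send_rows([
  [-1.2,4.34,0.55,0,0,0],
  [-1.2,4.34,0.55,0,0,0],
  [-1.2,4.34,0.55,0,0,0],
  [-1.2,4.34,0.55,0,0,0],
  [-1.2,4.34,0.55,0,0,0],
  [-1.2,4.34,0.55,0,0,0],
  [-1.2,4.34,0.55,0,0,0],
  [-1.2,4.34,0.55,0,0,0],
])

```text
time: 6.3
tool_pos: [0.5894, 0.0835, 0.0818]
ee_rot: [3.142, 0.0, 1.841]
wrist_force: [-0.9, -0.4, -0.2]
width: 0.0081
finger_force: 0.1
```

```bash
python3 -c "
from geo import *
st();shot('pics/d3.png')"
```

```text
ramp [  9.1 -42.5  56.8] yaw 0.0 F [-0.9 -0.4 -0.2] t 6.3
```

View pics/d3.png

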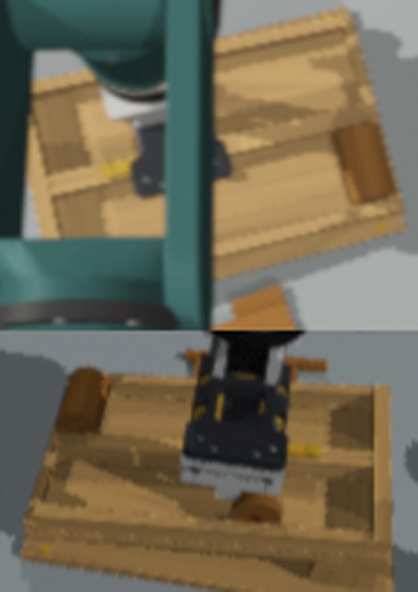

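The drum is still ahead of the fingers (255,508 in the lower half) and the blank hasn't moved. Now over the crest, slower.

send_rows([
  [-1.07,3.86,0.5,0,0,0],
  [-1.07,3.86,0.5,0,0,0],
  [-1.07,3.86,0.5,0,0,0],
  [-1.07,3.86,0.5,0,0,0],
  [-1.07,3.86,0.5,0,0,0],
  [-1.07,3.86,0.5,0,0,0],
  [-1.07,3.86,0.5,0,0,0],
  [-1.07,3.86,0.4,0,0,0],
])

```text
time: 7.07
tool_pos: [0.5809, 0.1144, 0.0857]
ee_rot: [3.141, -0.0, 1.841]
wrist_force: [0.1, 0.0, 0.3]
width: 0.0079
finger_force: 0.1
```

send_rows([
  [-0.8,2.89,0.3,0,0,0],
  [-0.8,2.89,0.3,0,0,0],
  [-0.8,2.89,0.3,0,0,0],
  [-0.8,2.89,0.3,0,0,0],
  [-0.53,1.93,0.2,0,0,0],
  [-0.53,1.93,0,0,0,0],
  [-0.53,1.93,0,0,0,0],
  [-0.53,1.93,0,0,0,0],
])

```text
time: 7.73
tool_pos: [0.5756, 0.1334, 0.087]
ee_rot: [-3.142, -0.0, 1.841]
wrist_force: [-0.8, -0.1, -0.0]
width: 0.0081
finger_force: 0.0
```

send_rows([
  [-0.53,1.93,-0.2,0,0,0],
  [-0.53,1.93,-0.2,0,0,0],
  [-0.53,1.93,-0.2,0,0,0],
  [-0.53,1.93,-0.2,0,0,0],
  [-0.53,1.93,-0.2,0,0,0],
  [-0.27,0.96,-0.2,0,0,0],
  [0,0,0,0,0,0],
  [0,0,0,0,0,0],
])

```text
time: 8.4
tool_pos: [0.5727, 0.1439, 0.0858]
ee_rot: [-3.142, 0.0, 1.841]
wrist_force: [0.9, 1.0, -0.9]
width: 0.0081
finger_force: 0.0
```

```bash
python3 -c "
from geo import *
st()"
```

```text
ramp [ 71.7 -42.5  60.8] yaw 0.0 F [ 0.9  1.  -0.9] t 8.4
```

send_rows([
  [1.3,-4.8,0,0,0,0],
  [1.3,-4.8,0,0,0,0],
  [0,0,15,0,0,0],
  [0,0,25,0,0,0],
  [0,0,15,0,0,0],
  [0,0,0,0,0,0],
])

```text
time: 8.9
tool_pos: [0.5779, 0.1339, 0.1454]
ee_rot: [3.133, 0.001, 1.84]
wrist_force: [0.6, -0.8, 0.8]
width: 0.0081
finger_force: 0.0
```

send_rows([
  [-6.3,-8.5,0,0,0,-0.112],
  [-6.3,-8.5,0,0,0,-0.112],
  [-6.3,-8.5,0,0,0,-0.112],
  [-6.3,-8.5,0,0,0,-0.112],
  [-6.3,-8.5,0,0,0,-0.112],
  [-6.3,-8.5,0,0,0,-0.112],
  [-6.3,-8.5,0,0,0,-0.112],
  [0,0,0,0,0,0],
], grip=0)

```text
time: 9.57
tool_pos: [0.53, 0.0732, 0.1396]
ee_rot: [-3.14, 0.002, 1.053]
wrist_force: [0.2, -0.0, 0.0]
width: 0.0003
finger_force: 0.0
```

send_rows([
  [0,0,0,0,0,0],
  [0,0,0,0,0,0],
])

```text
time: 9.73
tool_pos: [0.5313, 0.0749, 0.1403]
ee_rot: [-3.141, 0.0, 1.059]
wrist_force: [0.1, -0.4, 0.5]
width: 0.0005
finger_force: 0.0
```

```bash
python3 -c "
from geo import *
st();shot('pics/d4.png')
q=np.load('q.npy')
for n,o in (('top',[144,138]),('scene',[222,180])): print(((proj(n,world(q,[(102,-42,67),(102,-67,67),(102,-17,67),(32,0,88)]))-o+.5)*2.9+[0,330*(n=='scene')]).round())"
```

```text
ramp [ 16.2  15.8 115.3] yaw -0.782 F [ 0.1 -0.4  0.5] t 9.7333
[[ 65. 130.]
 [ 58. 100.]
 [ 71. 160.]
 [158. 155.]]
[[347. 501.]
 [346. 526.]
 [347. 477.]
 [265. 432.]]
```

View pics/d4.png

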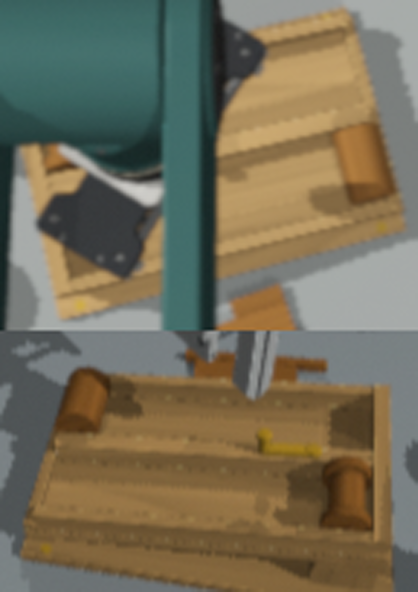

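The drum is seated at (347,495), against a prediction of (347,501), and the finger is clear. Next I work out the arc for pushing the knob.

```bash
python3 -c "
from geo import *
q=np.load('q.npy')
th=np.radians(np.r_[0,np.arange(1,13)*7.5])
k=np.c_[72.3-39.7*np.cos(th)-10.25,-40*np.sin(th)+10.25,81+5*(1-np.cos(th))]
k=np.vstack([[16.2,15.8,81],k,k[-1]+[2.5,0,0]])
w=world(q,k)*1000
print(np.diff(w,axis=0).round(1).tolist())"
```

```text
[[3.7, 7.4, 0.0], [4.9, 1.7, 0.0], [4.7, 2.3, 0.1], [4.3, 2.9, 0.2], [3.9, 3.5, 0.3], [3.4, 3.9, 0.4], [2.9, 4.3, 0.4], [2.3, 4.7, 0.5], [1.7, 4.9, 0.5], [1.0, 5.1, 0.6], [0.3, 5.2, 0.6], [-0.4, 5.2, 0.6], [-1.1, 5.1, 0.7], [-0.7, 2.4, 0.0]]
```

send_rows([
  [0,0,-12,0,0,0],
  [0,0,-12,0,0,0],
  [0,0,-10,0,0,0],
  [0,0,0,0,0,0],
  [0,0,0,0,0,0],
])

```text
time: 10.25
tool_pos: [0.5302, 0.0748, 0.105]
ee_rot: [-3.139, 0.002, 1.057]
wrist_force: [0.4, 0.0, -0.2]
width: 0.0002
finger_force: 0.0
```

send_rows([
  [1.9,3.7,0.5,0,0,0],
  [1.8,3.7,0.5,0,0,0],
  [4.9,1.7,0,0,0,0],
  [4.7,2.3,0.1,0,0,0],
  [4.3,2.9,0.2,0,0,0],
  [3.9,3.5,0.3,0,0,0],
  [3.4,3.9,0.4,0,0,0],
  [2.9,4.3,0.4,0,0,0],
])

```text
time: 10.92
tool_pos: [0.5596, 0.1012, 0.1093]
ee_rot: [3.141, -0.0, 1.057]
wrist_force: [-0.3, -0.3, -0.2]
width: 0.0006
finger_force: 0.2
```

send_rows([
  [2.3,4.7,0.5,0,0,0],
  [1.7,4.9,0.5,0,0,0],
  [1.0,5.1,0.6,0,0,0],
  [0.3,5.2,0.6,0,0,0],
  [-0.4,5.2,0.6,0,0,0],
])

```text
time: 11.33
tool_pos: [0.5639, 0.1265, 0.1121]
ee_rot: [-3.142, 0.0, 1.057]
wrist_force: [-0.4, -0.4, -0.2]
width: 0.0005
finger_force: 0.2
```

send_rows([
  [-0.6,2.6,0.4,0,0,0],
  [-0.5,2.5,0.3,0,0,0],
  [0,0,0,0,0,0],
])

```text
time: 11.58
tool_pos: [0.5626, 0.1315, 0.1129]
ee_rot: [-3.141, -0.0, 1.057]
wrist_force: [-0.0, -0.5, -0.0]
width: 0.0006
finger_force: 0.1
```

```bash
python3 -c "
from geo import *
st();shot('pics/d5.png')
q=np.load('q.npy')
print(((proj('scene',world(q,[(75,0,76),(73,-40,93)]))-[222,180]+.5)*2.9+[0,330]).round())"
```

```text
ramp [ 62.5 -29.4  87.9] yaw -0.783 F [-0.  -0.5 -0. ] t 11.5833
[[316. 449.]
 [315. 472.]]
```

View pics/d5.png

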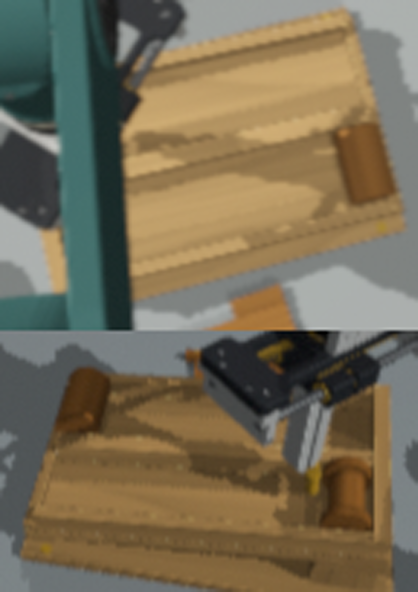

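The keeper is across the lane, with the knob at about (315,475) against a predicted (315,472). I'll push it gently on to the end stop and watch the force.

send_rows([
  [-0.3,1.0,0,0,0,0],
  [0,0,0,0,0,0],
])

```text
time: 11.85
tool_pos: [0.5625, 0.1318, 0.1127]
ee_rot: [3.141, 0.0, 1.057]
wrist_force: [-0.7, -0.4, 0.5]
width: 0.0006
finger_force: 0.2
```

send_rows([
  [-0.3,1.0,0,0,0,0],
  [0,0,0,0,0,0],
])

```text
time: 12.02
tool_pos: [0.5623, 0.1324, 0.1128]
ee_rot: [3.141, 0.001, 1.056]
wrist_force: [-0.4, -1.7, -0.3]
width: 0.0006
finger_force: 0.9
```

send_rows([
  [-0.3,1.0,0,0,0,0],
  [0,0,0,0,0,0],
])

```text
time: 12.18
tool_pos: [0.5622, 0.1329, 0.1128]
ee_rot: [3.14, 0.002, 1.056]
wrist_force: [0.0, -4.3, 0.8]
width: 0.0004
finger_force: 2.0
```

The force rose to 4.3 N, so the keeper is on its end stop. I'll back off, lift and check.

send_rows([
  [-1.0,-3,0,0,0,0],
  [-2.5,-4.5,0,0,0,0],
  [-2.5,-4.5,0,0,0,0],
  [0,0,20,0,0,0],
  [0,0,35,0,0,0],
  [0,0,35,0,0,0],
  [0,0,35,0,0,0],
  [0,0,0,0,0,0],
])

```text
time: 12.85
tool_pos: [0.5588, 0.1226, 0.2471]
ee_rot: [3.13, -0.01, 1.057]
wrist_force: [0.0, 0.3, 0.6]
width: 0.0005
finger_force: 0.0
```

send_rows([
  [-10,-35,0,0,0,0],
  [-10,-35,0,0,0,0],
  [-10,-35,0,0,0,0],
  [-10,-35,0,0,0,0],
  [-10,-35,0,0,0,0],
  [-10,-35,0,0,0,0],
  [-10,-35,0,0,0,0],
  [0,0,0,0,0,0],
])

```text
time: 13.52
tool_pos: [0.484, -0.1281, 0.2373]
ee_rot: [3.141, 0.003, 1.05]
wrist_force: [0.4, -0.4, 0.3]
width: 0.0004
finger_force: 0.0
```

```bash
python3 -c "
from geo import *
st();shot('pics/d6.png')"
```

```text
ramp [-166.8  115.5  212.3] yaw -0.791 F [ 0.4 -0.4  0.3] t 13.5167
```

View pics/d6.png

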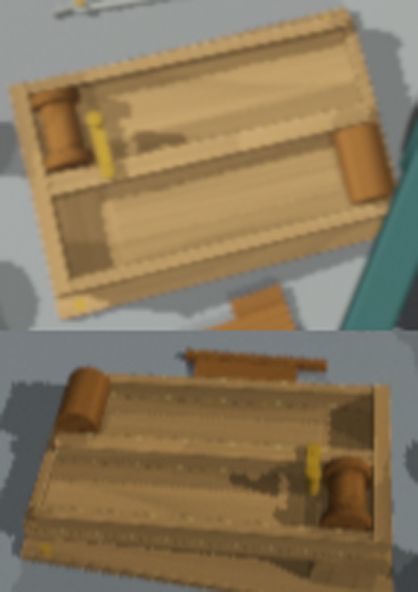

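The last picture shows the drum seated against the head stop (62,130), the keeper square across behind it ((108,170) to (93,118)), and the blank still at the foot (365,160). The arm is clear, so I'm handing in.

```bash
python3 -c "
from bench import ticket
print(ticket.close_job())"
```

```text
the job is handed in; nothing more can be done
None
```

The drum is seated against the head stop in the right lane, the keeper is pushed across behind it to its end stop, the blank is still at the foot of the other lane, and the job was handed in at about 13.6 s.

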